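Angle a box tube past a post into the drilling bay

ROBOT

A 7-joint arm with a two-finger parallel gripper is mounted at the origin on the work surface. World frame = base frame: x ahead of the robot, y to its left, z up, the work surface at z = 0. Lengths are in m, angles in rad, forces in N, time in s.
With the tool pointing down it reaches from about 0.425 to 0.825 m from the base axis. Payload 3.6 kg.
Tool frame: the origin (TCP) lies midway between the tips of the shut fingers; the grasp point (between the pads) lies 19 mm behind it; z points along the fingers, y is the direction in which the jaws open and shut (so a half turn about z gives the same grasp; the last joint's range is limited). The gripper opens to 85 mm and grips with 20 to 120 N. Pads are 22 mm wide; open, the fingers measure 114 mm over their backs; the gripper's body (76 mm by 85 mm) begins 54 mm behind the grasp point. The pads swing forward as they close: fully open they stand 13 mm farther back than shut.
Start: joints at [1.21, 0.615, -0.013, 1.423, 0.008, 1.103, -0.04], TCP at [0.214, -0.614, 0.231] pointing down, gripper open.
Joint ranges: [-3.12, 3.12], [-0.3, 2.06], [-1.34, 1.32], [0.26, 2.42], [-1.36, 4.5], [0.01, 1.98], [-2.84, 2.84]. Speed limits (rad/s): [2.79, 2.79, 3.14, 3.14, 3.14, 3.14, 3.14].

INTERFACE

Orientations are given as a unit quaternion [x, y, z, w].
In Python, from station import env gives the robot as it stands.
- The arm moves only by the tool apply_moves, never from a script. Its argument "commands" is a list that holds one entry, the list of rows, each a list of 7 numbers: the shift along the tool's x, y, z in mm, then the turn, a rotation vector about the tool's x, y, z in rad, then the opening, from -1 (shut) to 1 (fully open). A call has 1 to 10 rows; each row is the pose to reach, as a shift and turn from the pose commanded when the call began, along the tool's axes at that moment; what a row does not reach only later rows make up. A row lasts 1/12 s, in which the tool goes at most 41.7 mm and 7.16 degrees, less where a joint would pass 70% of its speed; a pose out of reach is approached as far as the arm can. A call with a gripper value outside its range is refused whole. The fingers move at their own pace and stop on an object; "newtons" is the grip in N (left out, the last holds). Time passes only in rows, so rows that repeat a pose let the fingers close. It gives the time, the measured TCP pose, the force and the opening at its end, in the units of the state.
- env.read_state(): the state, without advancing time (a new reading comes with each control period).
- env.capture(name): name is "scene" or "top" or "wrist"; returns the picture (480x640x3 uint8, blue, green, red); there is no depth.
- env.camera_model(name): a dict with "camera_matrix" (3x3 intrinsics, pixels), "k1" (the pictures are not rectified: a ray, as slopes to the right and down, at radius r is drawn at 1 + k1 r^2 times it, then the intrinsics apply), "R" (3x3) and "t" (3): a world point X has camera coordinates R X + t; the wrist camera has in their place "mount" (4x4, takes a point from camera to tool coordinates, whose origin is the TCP and whose axes are the flange's). Camera axes: x right, y down, z forward; pixel columns grow to the right and rows downward; lengths in m; the calibration is good to about 2 mm. A picture is of the moment at which its call begins: read the wrist's pose just before it. camera_model takes no time and is no camera call.
- env.hand_in(): hands the job in, once; it reports no verdict.
The state is a dict: "time_s": time; "joint_pos": joint angles; "joint_vel": joint speeds; "joint_torque": joint torques, N m; "tool_pos": TCP position; "eef_rot": TCP orientation; "ft_force": force on the tool from outside, world axes, zero at the start; "moment": the same for the moment, N m; "opening": finger opening in m.
Only numpy, scipy, OpenCV 4.12 (cv2) and the standard library are available. Lean on these libraries where they do the work, as an engineer would, in place of code of your own. Each camera call takes 0.05 s, during which the arm holds its last target.

TASK

Push the long steel tube home into the drilling bay with your fingertips, sliding it flat on the table and never lifting it: first push its leading end (the one in the bay's mouth) sideways so that it goes in behind the steel post, then push its other end round and in. Finish with the tube lying flush along the bay's back fence, between the two end cheeks, at rest and let go. Leave everything else on the table where it is.

Things in the scene. Friction and masses are not known exactly. Their poses are not given: they have to be found in the camera images.
- bay: Fixed brown hardwood bay, 25 mm high, open towards the robot: back fence 304 x 18 mm with a forward end cheek 12 mm thick, 70 mm long, at each end. Origin on the table at the middle of the fence's front face; +x square into the fence, away from the mouth, +y left along it, z up. Inside: y -140 to +140 mm, x -70 to 0 mm. Place and yaw vary.
- post: Fixed round steel post, 20 mm across, 50 mm high, outside the bay's mouth, 80-90 mm in front of the fence, 58-66 mm left or right of the bay's middle (varies; the flush empty socket at the other side is no obstacle). Origin: centre of its foot. Between it and the farther cheek is less than the tube's length; behind it, 70 to 80 mm to the fence.
- tube: The loose length of dark steel box-section tube, 210 mm long, 40 mm wide, 25 mm high, 0.27 to 0.53 kg, lying flat on the table. At the start it points into the bay's mouth beside the post, not touching it. Origin: under its leading end, on the underside; x along the tube out of its leading end, z up.
- tube_centre (a point): Centre of the tube (12.5 mm up, half-way along); axes as the tube's.
- tube_lead (a point): Centre of the tube's leading end face, 105 mm from its centre along the tube's +x and 12.5 mm up: the end that starts in the bay's mouth, 20 to 45 mm short of the fence, and must go behind the post.
- tube_trail (a point): Centre of the tube's trailing end face, 105 mm from its centre the other way and 12.5 mm up: the end that starts nearest the robot.
- wood_block: Bystander: loose light wooden block 45 x 60 x 25 mm lying to the left of the bay. Origin: centre of its underside.
- offcut: Bystander: loose short piece of the same box section, 55 mm long, 40 mm wide, 25 mm high, lying to the right of the bay. Origin: centre of its underside.
- screwdriver: Bystander: loose screwdriver, 190 mm long, lying behind the fence on its far side. Origin: at the underside of its middle.
- tape: Bystander: roll of tape 90 mm across, 24 mm high, lying flat at the left. Origin: centre of its underside.
- oil_bottle: Bystander: upright white plastic bottle 60 mm across, 150 mm high, at the right. Origin: centre of its underside.
- bolt_jar: Bystander: upright glass jar 66 mm across, 80 mm high, at the left. Origin: centre of its underside.
- wrench: Bystander: loose steel wrench, 170 mm long, lying at the right. Origin: at the underside of its middle.
Things that resemble listed ones, but are neither listed nor needed, are in the scene too. There is more than one size of the tube; the job needs the middle-sized.

How it is judged:
On the way:
1. the leading end is in behind the post while the trailing end is still outside the bay (((y of post in the frame of bay above 0 m and y of tube_lead in the frame of bay above 0.05 m) or (y of post in the frame of bay below 0 m and y of tube_lead in the frame of bay below -0.05 m)) and x of tube_lead in the frame of bay above -0.07 m and x of tube_trail in the frame of bay below -0.075 m), for 0.1 s.
At the end, for the whole second after the job is handed in: The tube lies flat in the bay with both its ends within 6 mm of touching the back fence (end centres no more than 26 mm in front of it), between the two end cheeks, at rest and released (x of tube_lead in the frame of bay between -0.026 and -0.017 m and x of tube_trail in the frame of bay between -0.026 and -0.017 m and y of tube_lead in the frame of bay between -0.142 and 0.142 m and y of tube_trail in the frame of bay between -0.142 and 0.142 m and angle between tube_centre's own z axis and vertical below 0.05 rad and height (world z) of tube_centre below 0.016 m and linear speed of tube below 0.01 m/s and contact force between the fingers and tube below 0.1 N).
It fails at once if the tube is lifted or tipped: an end rises more than 12 mm (height (world z) of any of tube_lead, tube_trail above 0.0245 m or angle between tube_centre's own z axis and vertical above 0.25 rad).
It fails at once if a bystander is moved more than 20 mm or knocked over (distance of any of wood_block, offcut, screwdriver, tape, oil_bottle, bolt_jar, wrench from where it was at the start of the episode above 0.02 m or angle between any of oil_bottle, bolt_jar's own z axis and vertical above 0.5 rad).
It also fails if it takes over 72 s, if anything falls off the work surface, if the arm or the gripper's body presses on something with over 40 N, if the wrist force passes 120 N, or if a joint passes its speed limit or range.

## Working session

There is one attempt and no reset: what is moved stays moved. The work goes in short steps, Python scripts to look and compute and a tool call to move; the robot and the scene stay as the last step left them, time stands still between calls to the robot, and variables do not carry over. Pictures are saved under pics/ and viewed, and the job is handed in when it is done.

Besides the shell and the picture viewer there is one more tool, called after "Emit:" as name(argument=value, ...), one argument or row to a line, values as JSON. apply_moves: Moves the arm, as the interface text tells. Its arguments: {"type":"object","properties":{"commands":{"type":"array","items":{"type":"array","items":{"type":"array","items":{"type":"number"}}}},"newtons":{"type":"number"}},"required":["commands"]}

```bash
ls; mkdir -p pics; python3 - <<'E'
from station import env
import cv2
s=env.read_state()
print(s)
for n in ("scene","top","wrist"):
    im=env.capture(n); cv2.imwrite(f"pics/{n}0.png",im)
    print(n,env.camera_model(n))
E
```

```text
pics
{'time_s': 0.0, 'joint_pos': array([ 1.20951597,  0.6159233 , -0.0126101 ,  1.42490293,  0.00808165,
        1.1033641 , -0.04039489]), 'joint_vel': array([-3.30908684e-04, -1.47768010e-03,  9.84102635e-05,  1.38711338e-04,
       -5.27290007e-05, -4.00343591e-04,  2.06590817e-04]), 'joint_torque': array([ 1.95218263e-04, -4.69222069e+01,  2.59297667e-01, -1.71035278e+01,
        9.93673573e-03,  9.64936218e-03,  2.77913884e-06]), 'tool_pos': array([ 0.21332743, -0.61319633,  0.23013414]), 'eef_rot': array([ 9.86017293e-01,  1.66638156e-01, -2.23835950e-04, -1.25415802e-03]), 'ft_force': array([ 0.29698673, -0.14110247, -0.27106567]), 'moment': array([-0.02369387,  0.02647227, -0.02315968]), 'opening': 0.08550842390623535}
scene {'camera_matrix': array([[440.82105148,   0.        , 323.48550057],
       [  0.        , 440.82105148, 239.29465721],
       [  0.        ,   0.        ,   1.        ]]), 'k1': 0.021378980038403522, 'R': array([[ 0.52740554,  0.84960643, -0.00350825],
       [ 0.5866969 , -0.36718104, -0.72177894],
       [-0.61451619,  0.37861193, -0.69211477]]), 't':
[... 314 characters left out ...]
[-0.99693418, -0.01933956, -0.07581704],
       [ 0.07611285, -0.01504696, -0.99698567]]), 't': array([-0.01338   ,  0.52517806,  1.61880711])}
wrist {'camera_matrix': array([[414.95330523,   0.        , 317.2309381 ],
       [  0.        , 414.95330523, 243.91397625],
       [  0.        ,   0.        ,   1.        ]]), 'k1': 0.03232238458757113, 'mount': array([[ 6.28561605e-04, -9.63128124e-01, -2.69042416e-01,
         6.80878481e-02],
       [ 9.99999612e-01,  7.71411102e-04, -4.25235423e-04,
        -1.18141124e-03],
       [ 6.17098502e-04, -2.69042044e-01,  9.63128235e-01,
        -1.42077684e-01],
       [ 0.00000000e+00,  0.00000000e+00,  0.00000000e+00,
         1.00000000e+00]])}
```

View pics/top0.png

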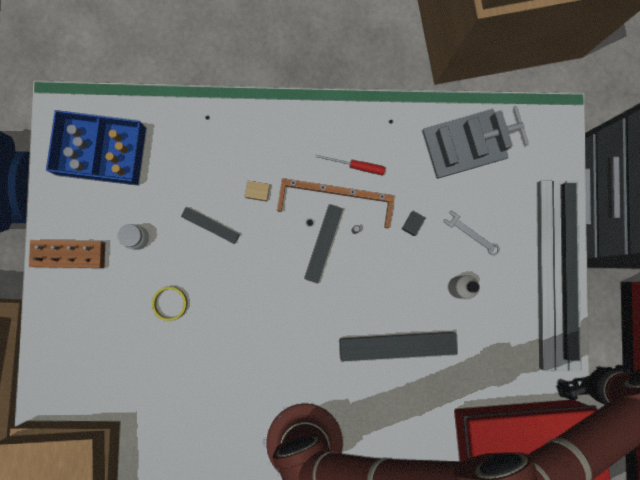

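View pics/scene0.png

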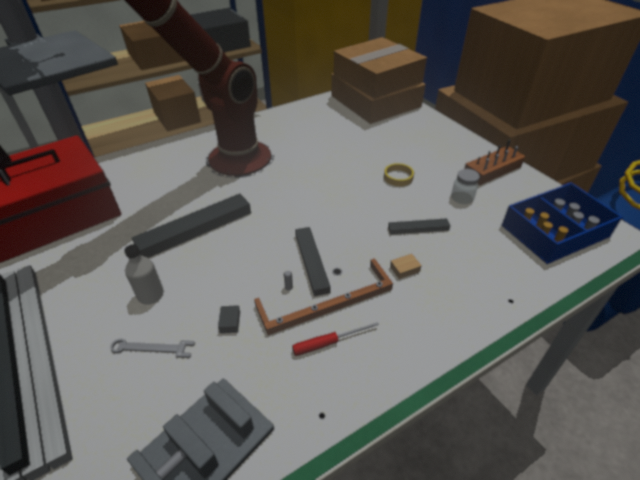

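Top view: three dark bars could be the tube: a short thin one at (210,225), one in the bay mouth at (324,243), and a big one at (398,346). There is also a long rail at (570,270) at the table's edge. By the description it is the middle-sized bar at (324,243). The post is at (357,229), right of the tube; the socket is at (310,222). Next I measure and crop.

```bash
cat > h.py <<'E'
import numpy as np, cv2
from station import env
from scipy.spatial.transform import Rotation as Ro
def ray(name,px,st=None):
    m=env.camera_model(name);K=m["camera_matrix"]
    d=np.array([(px[0]-K[0,2])/K[0,0],(px[1]-K[1,2])/K[1,1]])
    u=d.copy()
    for _ in range(20): u=d/(1+m["k1"]*(u@u))
    c=np.array([u[0],u[1],1.])
    if name=="wrist":
        R=Ro.from_quat(st["eef_rot"]).as_matrix(); M=m["mount"]
        o=R@M[:3,3]+st["tool_pos"]; v=R@M[:3,:3]@c
    else:
        o=-m["R"].T@m["t"]; v=m["R"].T@c
    return o,v/np.linalg.norm(v)
def plane(name,px,z,st=None):
    o,v=ray(name,px,st); return o+v*(z-o[2])/v[2]
def tri(a,b):
    (o1,v1),(o2,v2)=a,b
    A=np.stack([v1,-v2],1); s=np.linalg.lstsq(A,o2-o1,rcond=None)[0]
    p=o1+s[0]*v1;q=o2+s[1]*v2
    return (p+q)/2,np.linalg.norm(p-q)
def proj(name,X,st=None):
    m=env.camera_model(name);K=m["camera_matrix"]
    if name=="wrist":
        R=Ro.from_quat(st["eef_rot"]).as_matrix(); M=m["mount"]
        c=M[:3,:3].T@(R.T@(np.array(X)-st["tool_pos"])-M[:3,3])
    else: c=m["R"]@np.array(X)+m["t"]
    u=c[:2]/c[2]; u=u*(1+m["k1"]*(u@u)); return u*K[0,0]+K[:2,2]
E
python3 - <<'E'
import cv2
a=cv2.imread('pics/top0.png'); b=cv2.imread('pics/scene0.png')
cv2.imwrite('pics/c1.png',cv2.resize(a[150:300,240:440],None,fx=4,fy=4,interpolation=cv2.INTER_CUBIC))
cv2.imwrite('pics/c2.png',cv2.resize(b[210:360,210:410],None,fx=4,fy=4,interpolation=cv2.INTER_CUBIC))
E
```

```text
(no output)
```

View pics/c1.png

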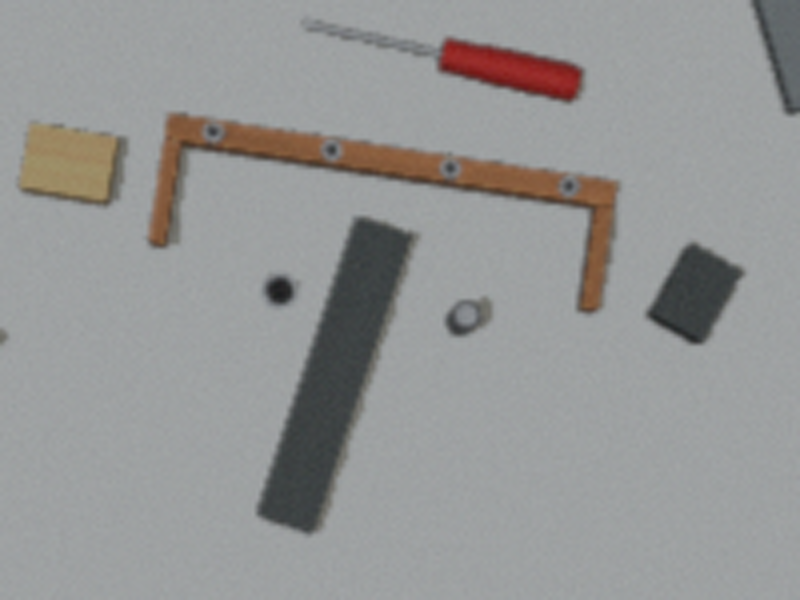

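View pics/c2.png

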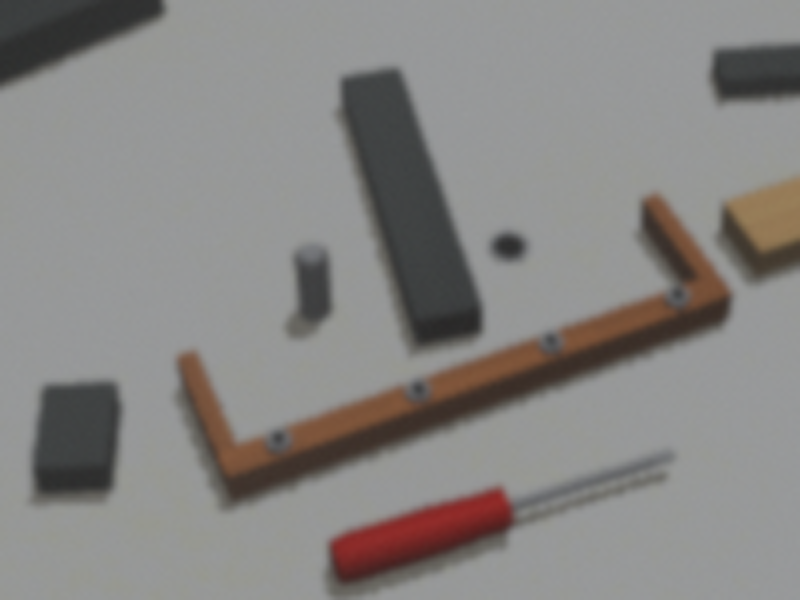

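The crops confirm the middle bar with its end in the mouth, the post at crop 1 (466,316) and the socket at (280,290). I triangulate corners from both views.

```bash
python3 - <<'E'
from h import *
np.set_printoptions(precision=4,suppress=True)
T=lambda p:((p[0]+.5)/4-.5+240,(p[1]+.5)/4-.5+150)
S=lambda p:((p[0]+.5)/4-.5+210,(p[1]+.5)/4-.5+210)
pts={'leadL':((358,217),(480,303)),'leadR':((414,233),(416,323)),'trailL':((258,515),(400,69)),'trailR':((312,531),(342,78)),
'bayBL':((170,115),(730,296)),'bayBR':((618,183),(232,474)),'cheekLout':((150,243),(646,198)),'cheekRout':((601,308),(197,352)),'post':((467,313),(312,251)),
'innerL':((183,146),(697,281)),'innerR':((594,206),(237,447)),'woodNR':((110,202),(726,206)),}
for k,(a,b) in pts.items():
    p,e=tri(ray('top',T(a)),ray('scene',S(b)))
    print(k,p,'gap',round(e,4),'top@.025',plane('top',T(a),.025 if k!='post' else .05)[:2],'sc',plane('scene',S(b),.025 if k!='post' else .05)[:2])
for n in('top','scene'):
    m=env.camera_model(n);print(n,-m['R'].T@m['t'])
print('socket',plane('top',T((280,290)),0),plane('scene',S((509,246)),0))
for n,p in (('jar',(132,236)),('bottle',(467,286)),('tape',(170,303)),('wrench',(455,213)),('wrench2',(493,250)),('bigtube',(340,350))): print(n,plane('top',p,.02))
E
```

```text
leadL [ 0.6256 -0.0548  0.0288] gap 0.0037 top@.025 [ 0.627  -0.0533] sc [ 0.622  -0.0547]
leadR [ 0.6163 -0.092   0.0255] gap 0.0027 top@.025 [ 0.6171 -0.0908] sc [ 0.6153 -0.093 ]
trailL [0.4271 0.0087 0.024 ] gap 0.002 top@.025 [0.4276 0.0096] sc [0.4276 0.0073]
trailR [ 0.4169 -0.0278  0.0259] gap 0.0034 top@.025 [ 0.4177 -0.0263] sc [ 0.4152 -0.0288]
bayBL [0.6923 0.0719 0.0226] gap 0.0037 top@.025 [0.693  0.0733] sc [0.6929 0.0688]
bayBR [ 0.653  -0.2264  0.0273] gap 0.0003 top@.025 [ 0.6534 -0.2266] sc [ 0.6514 -0.226 ]
cheekLout [0.6046 0.081  0.0206] gap 0.0096 top@.025 [0.6068 0.0848] sc [0.6054 0.0739]
cheekRout [ 0.5705 -0.2114  0.0299] gap 0.0086 top@.025 [ 0.5693 -0.216 ] sc [ 0.5688 -0.2063]
post [ 0.5606 -0.1258  0.0532] gap 0.0034 top@.025 [ 0.5617 -0.1246] sc [ 0.5572 -0.1261]
innerL [0.6722 0.0632 0.0211] gap 0.0026 top@.025 [0.6723 0.0642] sc [0.674  0.0597]
innerR [ 0.6369 -0.2134  0.0225] gap 0.0049 top@.025 [ 0.6376 -0.2107] sc [ 0.6375 -0.2162]
woodNR [0.6342 0.1122 0.0223] gap 0.0003 top@.025 [0.6337 0.1119] sc [0.6361 0.1105]
top [0.4006 0.0211 1.654 ]
scene [ 1.1683 -0.407   0.7932]
socket [ 0.5798 -0.0026  0.    ] [ 0.5756 -0.0043  0.    ]
jar [0.5313 0.4659 0.02  ]
bottle [ 0.4157 -0.4223  0.02  ]
tape [0.3569 0.3601 0.02  ]
wrench [ 0.6098 -0.3906  0.02  ]
wrench2 [ 0.5126 -0.4915  0.02  ]
bigtube [ 0.2419 -0.0881  0.02  ]
```

Emit:
apply_moves(
  commands=[
    [[33, -25, 0, 0, 0, -0.12, -1], [66, -50, 0, 0, 0, -0.24, -1], [99, -75, 0, 0, 0, -0.36, -1], [132, -100, 0, 0, 0, -0.48, -1], [165, -125, 0, 0, 0, -0.6, -1], [198, -150, 0, 0, 0, -0.72, -1], [231, -175, 0, 0, 0, -0.84, -1], [264, -200, 0, 0, 0, -0.96, -1], [290, -225, 0, 0, 0, -1.08, -1], [290, -225, 0, 0, 0, -1.103, -1]],
  ],
)

```text
time_s: 0.98
tool_pos: [0.4184, -0.2967, 0.2318]
eef_rot: [0.746, 0.666, 0.003, -0.001]
ft_force: [1.0, 1.0, 0.1]
opening: 0.0001
```

```bash
cat >> h.py <<'E'
O=np.array([.6547,-.0751]);YAW=np.arctan2(.040,.298)  # bay
X=np.array([np.cos(YAW),-np.sin(YAW)]);Y=np.array([np.sin(YAW),np.cos(YAW)])
def tobay(p): d=np.array(p[:2])-O; return np.array([d@X,d@Y])
def toworld(b): return O+b[0]*X+b[1]*Y
def go(b,z,s=None):
    "tool-frame shift (mm) and yaw turn to reach bay pt b at height z, tool x along bay y"
    s=s or env.read_state(); R=Ro.from_quat(s["eef_rot"]).as_matrix()
    w=toworld(b); d=np.array([w[0],w[1],z])-s["tool_pos"]
    Rt=np.array([[Y[0],X[0],0],[Y[1],X[1],0],[0,0,-1]])
    print("t",round(s["time_s"],2),"tcp bay mm",np.round(tobay(s["tool_pos"])*1e3,1),"z",round(s["tool_pos"][2]*1e3,1),"F",np.round(s["ft_force"],1),"open",round(s["opening"],4))
    print("shift mm",np.round(R.T@d*1e3,1),"turn",np.round(Ro.from_matrix(R.T@Rt).as_rotvec(),4))
E
python3 -c "
from h import *
go([-.055,.065],.15)"
```

```text
t 0.98 tcp bay mm [-204.7 -251.1] z 231.8 F [1.  1.  0.1] open 0.0001
shift mm [312.6 155.5  84.2] turn [ 0.0029 -0.0062  0.0192]
```

Emit:
apply_moves(
  commands=[
    [[35, 17, 5, 0, 0, 0, -1], [70, 34, 10, 0, 0, 0, -1], [105, 51, 20, 0, 0, 0, -1], [140, 68, 30, 0, 0, 0.01, -1], [175, 86, 40, 0, 0, 0.02, -1], [210, 103, 50, 0, 0, 0.02, -1], [245, 121, 60, 0, 0, 0.02, -1], [280, 139, 70, 0, 0, 0.02, -1], [312, 155, 84, 0.003, -0.006, 0.02, -1], [312, 155, 84, 0.003, -0.006, 0.02, -1]],
  ],
)

```text
time_s: 1.82
tool_pos: [0.6103, -0.0065, 0.1446]
eef_rot: [0.755, 0.656, -0.001, -0.003]
ft_force: [-0.2, 2.4, 0.9]
opening: 0.0
```

```bash
python3 -c "
from h import *
go([-.055,.065],.011)
im=env.capture('wrist');cv2.imwrite('pics/w1.png',im)"
```

```text
t 1.82 tcp bay mm [-53.2  62.1] z 144.6 F [-0.2  2.4  0.9] open 0.0
shift mm [  2.6  -1.2 133.6] turn [-0.0051 -0.0023 -0.0075]
```

View pics/w1.png

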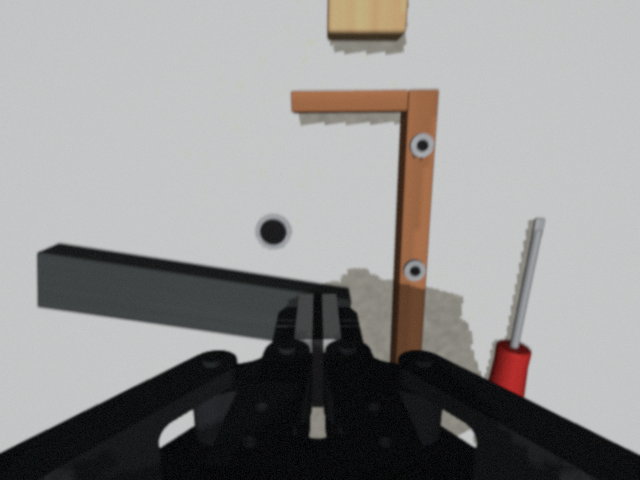

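The wrist view shows the tube (its left face the dark strip, lead near (348,290)), the socket at (273,231), the left cheek tip at (292,100) and the fence's front inner corner near (403,112). I cross-check these against the bay frame.

```bash
python3 -c "
from h import *
st=env.read_state()
for n,p,z in (('socket',(273,231),0),('cheektip in',(292,111),.025),('cheektip out',(292,91),.025),('inner corner top',(408,111),.025),('fence front top',(399,350),.025),('back corner',(438,90),.025),('tubeL table A',(60,244),0),('tubeL table B',(345,288),0),('tubeTop A',(38,253),.025)):
    print(n,np.round(tobay(plane('wrist',p,z,st))*1e3,1))
print('tcp px',proj('wrist',st['tool_pos'],st))
L=np.array([.621,-.0734]);T=np.array([.422,-.0093]);print(tobay(L),tobay(T),tobay([.5606,-.1258]))
"
```

```text
socket [-87.   55.9]
cheektip in [-69.6 136.1]
cheektip out [-69.3 147.3]
inner corner top [-1.000e-01  1.353e+02]
fence front top [  1.4 -25. ]
back corner [ 16.9 146.7]
tubeL table A [-239.1   47.5]
tubeL table B [-35.3  12. ]
tubeTop A [-238.1   48.4]
tcp px [318.66535308 319.96494519]
[-0.03362661 -0.00279839] [-0.23938531  0.03425786] [-0.0865187  -0.06276795]
```

Emit:
apply_moves(
  commands=[
    [[2, -1, 35, -0.005, -0.002, -0.007, -1], [2, -1, 70, -0.005, -0.002, -0.007, -1], [2, -1, 105, -0.005, -0.002, -0.007, -1], [2, -1, 125, -0.005, -0.002, -0.007, -1], [2, -1, 133, -0.005, -0.002, -0.007, -1], [2, -1, 133, -0.005, -0.002, -0.007, -1]],
  ],
)

```text
time_s: 2.37
tool_pos: [0.6056, -0.0176, 0.0124]
eef_rot: [0.757, 0.653, -0.004, 0.002]
ft_force: [-0.4, -0.5, -0.3]
opening: -0.0
```

```bash
python3 -c "
from h import *
go([-.055,.0],.011)"
```

```text
t 2.37 tcp bay mm [-56.4  50.5] z 12.4 F [-0.4 -0.5 -0.3] open -0.0
shift mm [-50.4   2.1   1.9] turn [-0.0025  0.0097 -0.0142]
```

Emit:
apply_moves(
  commands=[
    [[0, 0, 0, 0, 0, 0, -1], [0, 0, 0, 0, 0, 0, -1], [0, 0, 0, 0, 0, 0, -1]],
  ],
)

```text
time_s: 2.62
tool_pos: [0.6088, -0.0162, 0.0164]
eef_rot: [0.757, 0.653, -0.001, 0.005]
ft_force: [-0.8, -0.1, -0.4]
opening: 0.0002
```

```bash
python3 -c "
from h import *
go([-.055,.0],.011)"
```

```text
t 2.62 tcp bay mm [-53.3  52.3] z 16.4 F [-0.8 -0.1 -0.4] open 0.0002
shift mm [-52.3  -1.1   5.7] turn [ 0.0058  0.0074 -0.013 ]
```

Emit:
apply_moves(
  commands=[
    [[-5, -1, 3, 0.003, 0.004, -0.01, -1], [-10, -1, 5, 0.006, 0.007, -0.013, -1], [-17, -1, 5, 0.006, 0.007, -0.013, -1], [-24, -1, 5, 0.006, 0.007, -0.013, -1], [-30, -1, 5, 0.006, 0.007, -0.013, -1], [-36, -1, 5, 0.006, 0.007, -0.013, -1], [-42, -1, 5, 0.006, 0.007, -0.013, -1], [-48, -1, 5, 0.006, 0.007, -0.013, -1], [-54, -1, 5, 0.006, 0.007, -0.013, -1], [-60, -1, 5, 0.006, 0.007, -0.013, -1]],
  ],
)

```text
time_s: 3.45
tool_pos: [0.5975, -0.0756, 0.0098]
eef_rot: [0.752, 0.659, -0.002, -0.001]
ft_force: [-0.4, 1.7, 0.9]
opening: 0.0002
```

```bash
cat >> h.py <<'E'
def look(i):
    a=env.capture('top');b=env.capture('scene')
    cv2.imwrite(f'pics/t{i}.png',cv2.resize(a[150:300,240:440],None,fx=4,fy=4,interpolation=cv2.INTER_CUBIC))
    cv2.imwrite(f'pics/s{i}.png',cv2.resize(b[210:360,210:410],None,fx=4,fy=4,interpolation=cv2.INTER_CUBIC))
T=lambda p:((p[0]+.5)/4-.5+240,(p[1]+.5)/4-.5+150)
S=lambda p:((p[0]+.5)/4-.5+210,(p[1]+.5)/4-.5+210)
E
python3 -c "
from h import *
go([-.055,.0],.011)
look(1)"
```

```text
t 3.45 tcp bay mm [-56.6  -8.1] z 9.8 F [-0.4  1.7  0.9] open 0.0002
shift mm [ 8.1  1.6 -1.2] turn [-0.0042  0.0007  0.0006]
```

View pics/t1.png

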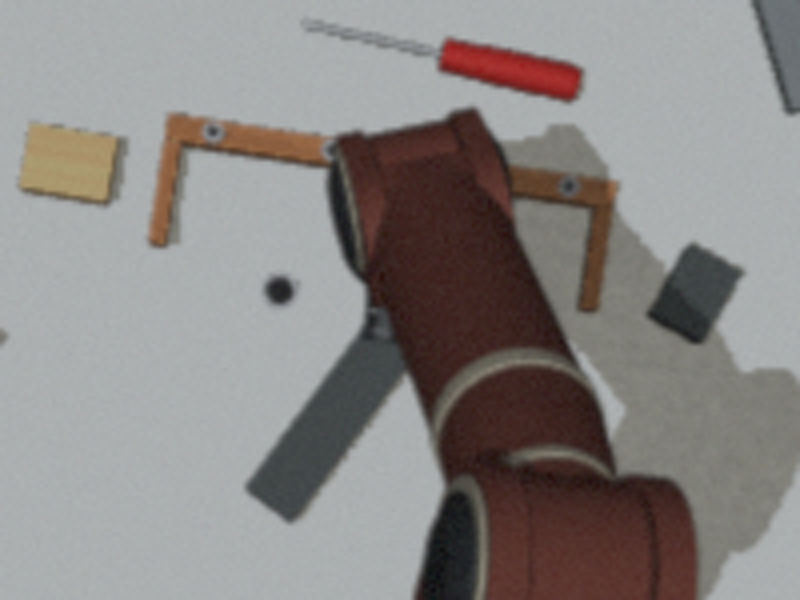

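View pics/s1.png

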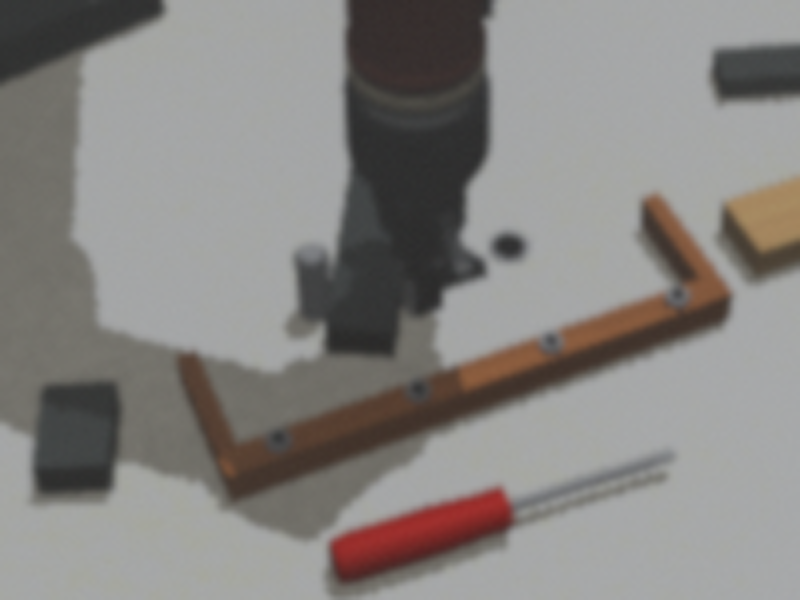

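```bash
python3 -c "
from h import *
q=lambda n,p:np.round(tobay(plane(n,p,.025))*1e3,1)
a=q('scene',S((395,332)));b=q('scene',S((328,330)));print('lead',a,b,(a+b)/2)
c=q('top',T((248,488)));d=q('top',T((291,522)));print('trail',c,d,(c+d)/2, np.linalg.norm((a+b-c-d)/2))
"
```

```text
lead [-35.6 -36.2] [-52.4 -69.8] [-44. -53.]
trail [-219.8   62.9] [-237.6   31.5] [-228.7   47.2] 210.12884142830083
```

Milestone borderline (lead about (-44,-53) mm in bay frame, tube just touching the post); push a bit farther.

Emit:
apply_moves(
  commands=[
    [[-4, 2, -1, 0, 0, 0, -1], [-8, 4, -1, 0, 0, 0, -1], [-12, 6, -1, 0, 0, 0, -1], [-16, 7, -1, 0, 0, 0, -1], [-16, 7, -1, 0, 0, 0, -1], [-16, 7, -1, 0, 0, 0, -1]],
  ],
)

```text
time_s: 4.05
tool_pos: [0.6076, -0.0853, 0.0121]
eef_rot: [0.751, 0.66, 0.005, -0.001]
ft_force: [6.0, 9.1, -1.6]
opening: -0.0003
```

```bash
python3 -c "
from h import *
go([-.055,.06],.15)
look(2)"
```

```text
t 4.05 tcp bay mm [-45.3 -16.3] z 12.1 F [ 6.   9.1 -1.6] open -0.0003
shift mm [  77.7   -8.6 -137.2] turn [ 0.0058 -0.0092  0.0044]
```

View pics/t2.png

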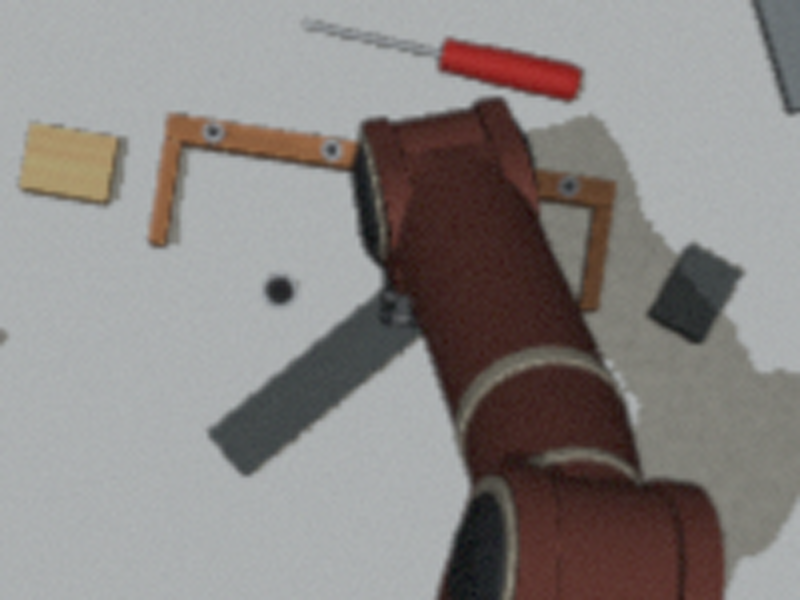

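View pics/s2.png

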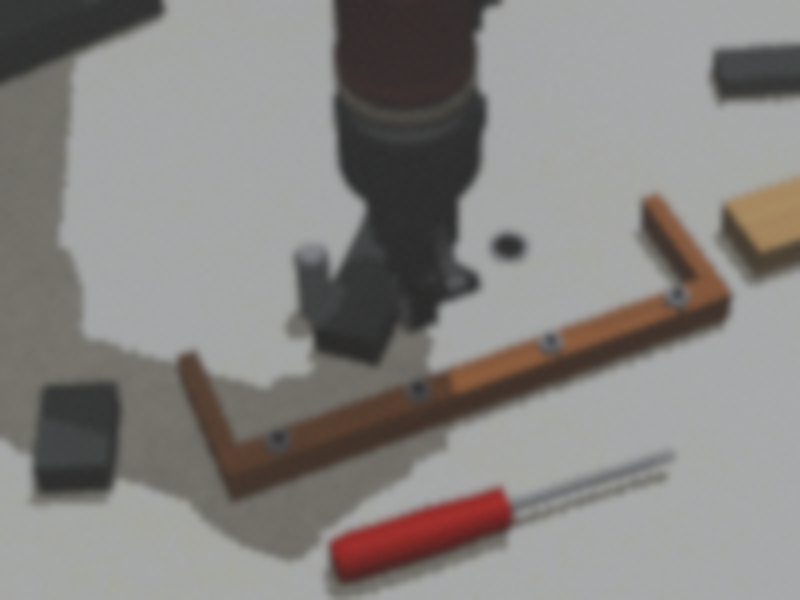

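```bash
python3 -c "
from h import *
q=lambda n,p:np.round(tobay(plane(n,p,.025))*1e3,1)
a=q('scene',S((380,340)));b=q('scene',S((316,326)));print('lead',a,b,(a+b)/2)
c=q('top',T((208,433)));d=q('top',T((247,474)));print('trail',c,d,(c+d)/2, np.linalg.norm((a+b-c-d)/2))
"
```

```text
lead [-33.7 -46. ] [-57.8 -74.9] [-45.75 -60.45]
trail [-187.9   94.6] [-210.7   65. ] [-199.3   79.8] 207.96072946592588
```

Milestone pose reached: lead ≈(-46,-60), trail ≈(-199,80) mm, θ≈42°. Next I go to the trailing end and push it along the axis so more of the tube gets behind the post.

Emit:
apply_moves(
  commands=[
    [[15, -2, 0, 0, 0, 0, -1], [25, -3, 0, 0, 0, 0, -1], [28, -10, -25, 0, 0, 0, -1], [35, -30, -55, 0, 0, 0.1, -1], [50, -60, -70, 0, 0, 0.2, -1], [70, -90, -70, 0, 0, 0.32, -1], [90, -120, -70, 0, 0, 0.44, -1], [110, -150, -70, 0, 0, 0.56, -1], [125, -180, -70, 0, 0, 0.68, -1], [131, -190, -70, 0, 0, 0.74, -1]],
  ],
)

```text
time_s: 4.98
tool_pos: [0.4263, 0.0653, 0.0816]
eef_rot: [0.94, 0.342, -0.005, -0.001]
ft_force: [-0.7, -0.8, 1.3]
opening: 0.0002
```

```bash
cat >> h.py <<'E'
def go2(b,z,th=0.):
    "shift in tool axes to reach bay pt b (m); turn so tool y points th from bay +x toward -y"
    s=env.read_state(); R=Ro.from_quat(s["eef_rot"]).as_matrix()
    w=toworld(b); d=np.array([w[0],w[1],z])-s["tool_pos"]
    Rt=np.array([[Y[0],X[0],0],[Y[1],X[1],0],[0,0,-1]])@Ro.from_euler('z',th).as_matrix()
    print("t",round(s["time_s"],2),"tcp bay mm",np.round(tobay(s["tool_pos"])*1e3,1),"z",round(s["tool_pos"][2]*1e3,1),"F",np.round(s["ft_force"],1))
    print("shift mm",np.round(R.T@d*1e3,1),"turn",np.round(Ro.from_matrix(R.T@Rt).as_rotvec(),4))
E
python3 -c "
from h import *
go2([-.235,.115],.012,.74)
look(3)"
```

```text
t 4.98 tcp bay mm [-245.   108.8] z 81.6 F [-0.7 -0.8  1.3]
shift mm [11.9  3.6 69.5] turn [-0.0058  0.0082  0.0009]
```

View pics/t3.png

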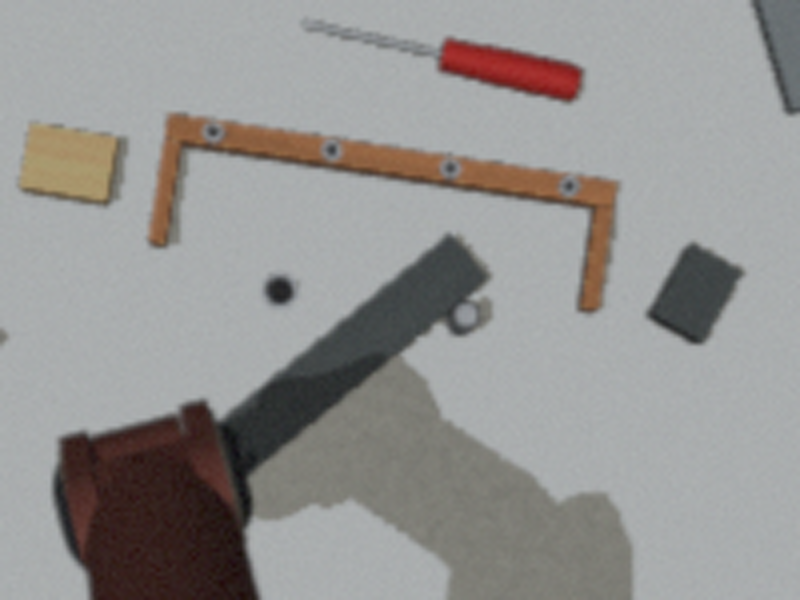

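View pics/s3.png

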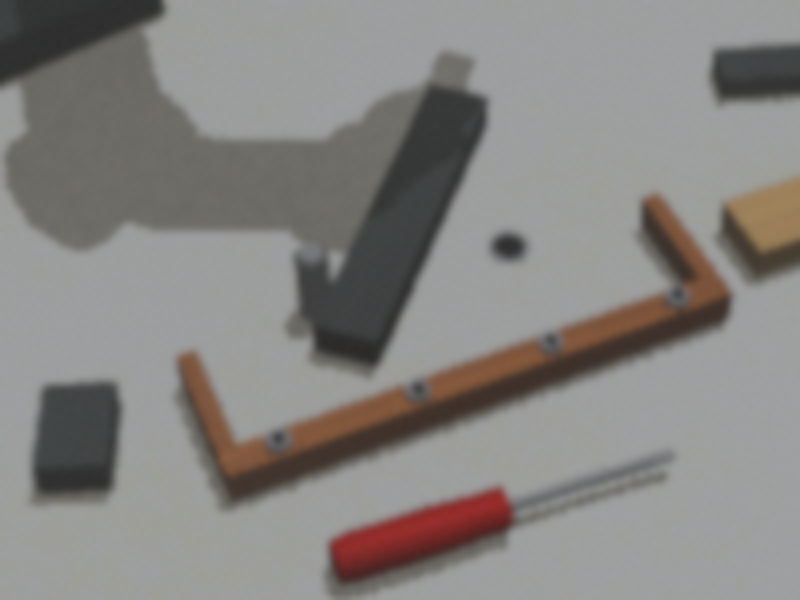

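Clear view now: lead corners at top crop (452,235) and (490,275), tube against the post, and the trailing end under the gripper. I descend and push along the axis.

Emit:
apply_moves(
  commands=[
    [[6, 0, 25, 0, 0, 0, -1], [11, 0, 50, 0, 0.004, 0, -1], [11, 0, 65, 0, 0.008, 0, -1], [11, 0, 69, 0, 0.008, 0, -1], [11, 0, 69, 0, 0.008, 0, -1]],
  ],
)

```text
time_s: 5.5
tool_pos: [0.4403, 0.0688, 0.0115]
eef_rot: [0.94, 0.342, 0.001, -0.002]
ft_force: [0.2, -0.4, 0.6]
opening: -0.0002
```

```bash
python3 -c "
from h import *
q=lambda n,p:np.round(tobay(plane(n,p,.025))*1e3,1)
for n,A in (('top',T((452,235))),('top',T((490,275))),('scene',S((376,343))),('scene',S((315,327))),('scene',S((487,98))),('scene',S((429,86)))): print(q(n,A))
go2([-.21,.09],.012,.74)"
```

```text
[-32.7 -45.9]
[-55.3 -74.8]
[-32.7 -48.9]
[-57.4 -75.7]
[-187.8   91.2]
[-213.4   62.1]
t 5.5 tcp bay mm [-231.6  114.1] z 11.5 F [ 0.2 -0.4  0.6]
shift mm [-3.3 32.2 -0.6] turn [-0.0024 -0.0026 -0.0001]
```

Emit:
apply_moves(
  commands=[
    [[-3, 10, 0, 0, 0, 0, -1], [-5, 20, 0, 0, 0, 0, -1], [-5, 28, 0, 0, 0, 0, -1], [-5, 34, 0, 0, 0, 0, -1], [-5, 40, 0, 0, 0, 0, -1], [-5, 46, 0, 0, 0, 0, -1], [-5, 52, 0, 0, 0, 0, -1], [-5, 57, 0, 0, 0, 0, -1], [-5, 62, 0, 0, 0, 0, -1], [-5, 62, 0, 0, 0, 0, -1]],
  ],
)

```text
time_s: 6.33
tool_pos: [0.4771, 0.0182, 0.0122]
eef_rot: [0.94, 0.341, 0.002, -0.001]
ft_force: [-0.5, 0.5, 0.7]
opening: 0.0003
```

```bash
python3 -c "
from h import *
go2([-.21,.09],.012,.74)
look(4)"
```

```text
t 6.33 tcp bay mm [-188.5   68.8] z 12.2 F [-0.5  0.5  0.7]
shift mm [  1.1 -30.2   0.3] turn [-0.0009 -0.0053 -0.001 ]
```

View pics/t4.png

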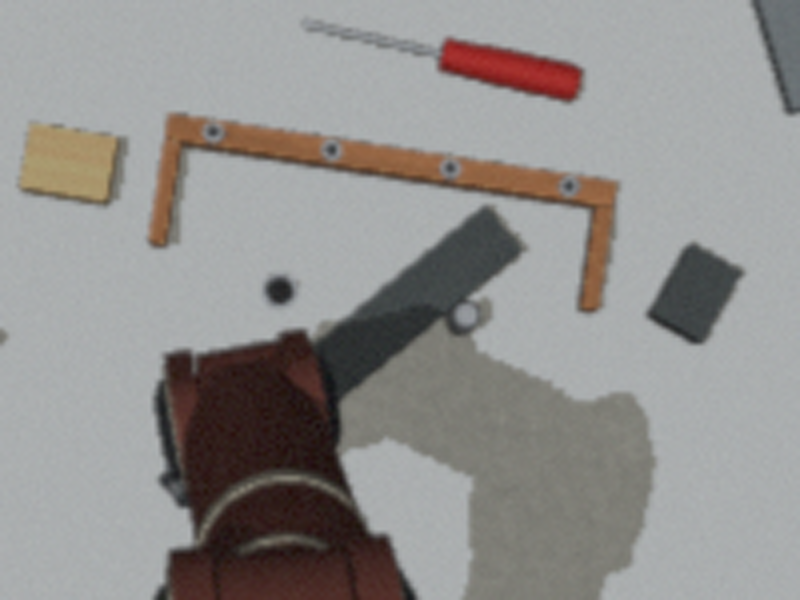

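View pics/s4.png

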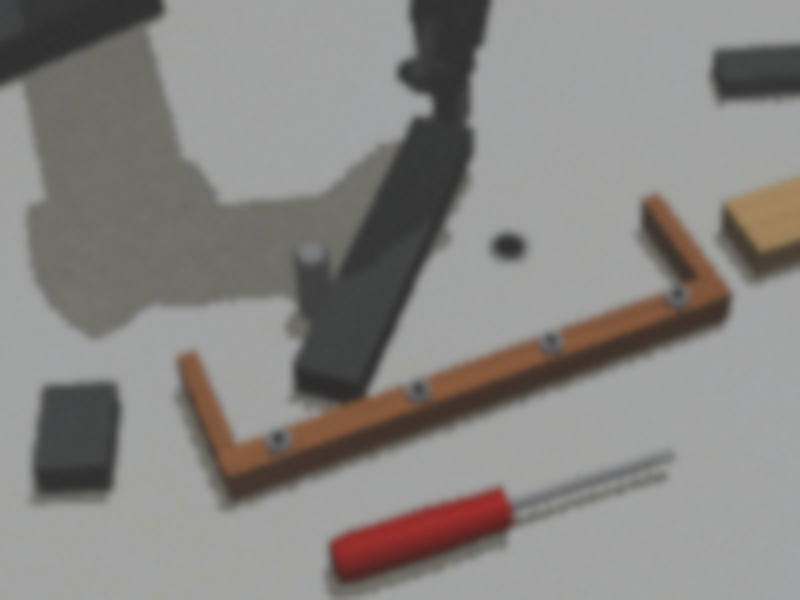

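```bash
python3 -c "
from h import *
q=lambda n,p:np.round(tobay(plane(n,p,.025))*1e3,1)
a=q('top',T((486,206)));b=q('top',T((524,246)));c=q('scene',S((472,130)));d=q('scene',S((413,118)));print(a,b,c,d,(a+b)/2,(c+d)/2,np.linalg.norm((a+b-c-d)/2))
u=(a+b-c-d);u/=np.linalg.norm(u);print('theta',np.degrees(np.arctan2(-u[1],u[0])))
tr=(a+b)/2-210*u; n=np.array([u[1],-abs(u[0])]) ; n=np.array([-(-u[1]),-u[0]])
print('trail',tr,'pre',tr+25*u+55*n, 'contact', tr+25*u+31*n)
p=tr+25*u+55*n
go2(p/1e3,.012,.74)
"
```

```text
[ -9.9 -65.4] [-32.6 -94.4] [-165.1   70.4] [-190.3   41. ] [-21.25 -79.9 ] [-177.7   55.7] 207.0361381498409
theta 40.91647453584393
trail [-179.93968719   57.64120539] pre [-197.07075441   -0.29433237] contact [-181.35175951   17.84163188]
t 6.43 tcp bay mm [-188.5   68.9] z 12.1 F [0.1 0.4 0. ]
shift mm [-56.8  40.4  -0.2] turn [-0.0004 -0.0054 -0.0009]
```

Emit:
apply_moves(
  commands=[
    [[0, -10, 0, 0, 0, 0, -1], [0, -20, 0, 0, 0, 0, -1], [-20, -20, 0, 0, 0, 0, -1], [-40, -20, 0, 0, 0, 0, -1], [-57, -18, 0, 0, 0, 0, -1], [-57, 0, 0, 0, 0, 0, -1], [-57, 20, 0, 0, 0, 0, -1], [-57, 35, 0, 0, 0, 0, -1], [-57, 42, 0, 0, 0, 0, -1], [-57, 42, 0, 0, 0, 0, -1]],
  ],
)

```text
time_s: 7.27
tool_pos: [0.4601, -0.0502, 0.0119]
eef_rot: [0.94, 0.341, 0.002, -0.001]
ft_force: [0.9, -0.0, -0.3]
opening: 0.0004
```

```bash
python3 -c "
from h import *
go2([-.176,.0156],.012,.74)
go2([-.146,.040],.012,.74)
"
```

```text
t 7.27 tcp bay mm [-196.2   -1.2] z 11.9 F [ 0.9 -0.  -0.3]
shift mm [26.   3.6  0. ] turn [-0.0009 -0.0053 -0.0012]
t 7.27 tcp bay mm [-196.2   -1.2] z 11.9 F [ 0.9 -0.  -0.3]
shift mm [64.3  9.2  0.2] turn [-0.0009 -0.0053 -0.0012]
```

Emit:
apply_moves(
  commands=[
    [[10, 1, 0, 0, 0, 0, -1], [20, 2, 0, 0, 0, 0, -1], [27, 3, 0, 0, 0, -0.03, -1], [33, 4, 0, 0, 0, -0.08, -1], [39, 5, 0, 0, 0, -0.13, -1], [45, 6, 0, 0, 0, -0.18, -1], [51, 7, 0, 0, 0, -0.23, -1], [57, 8, 0, 0, 0, -0.28, -1], [64, 10, 0, 0, 0, -0.33, -1], [64, 10, 0, 0, 0, -0.33, -1]],
  ],
)

```text
time_s: 8.1
tool_pos: [0.5157, -0.0136, 0.0121]
eef_rot: [0.87, 0.494, 0.003, -0.002]
ft_force: [-1.1, 0.9, 0.4]
opening: 0.0
```

```bash
python3 -c "
from h import *
go2([-.097,.056],.012,0.0)
look(5)"
```

```text
t 8.1 tcp bay mm [-146.    42.4] z 12.1 F [-1.1  0.9  0.4]
shift mm [31.8 39.7  0.2] turn [ 0.0005 -0.0067 -0.4047]
```

View pics/t5.png

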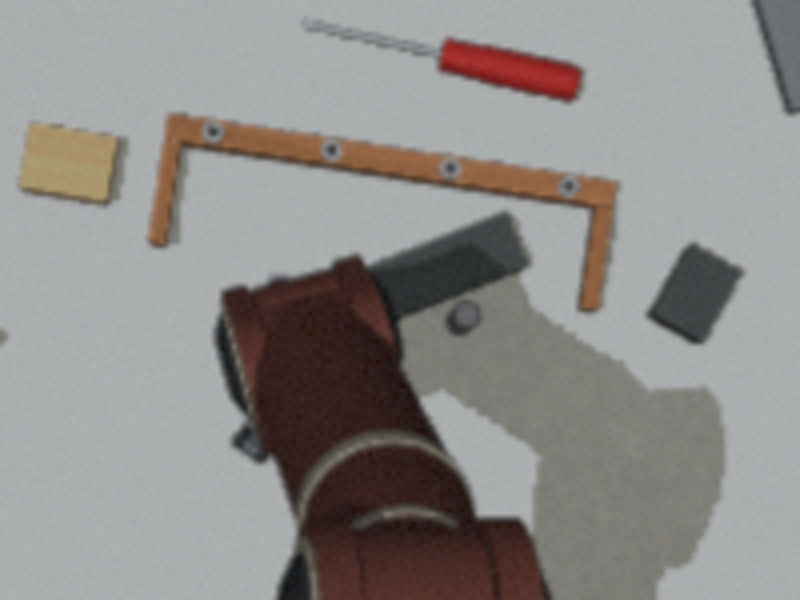

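View pics/s5.png

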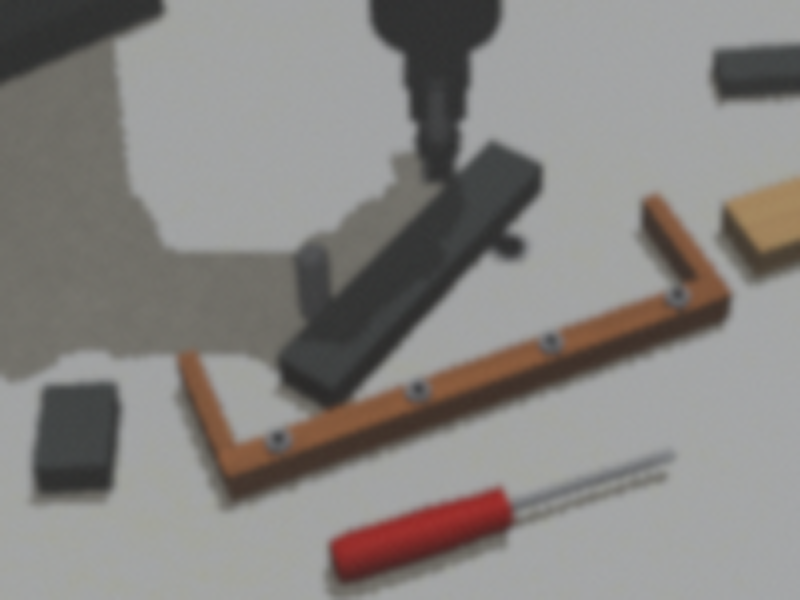

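The tube rotates well (lead (511,213)–(524,268) in the top crop, clear of the post). I continue swinging the trailing end in.

Emit:
apply_moves(
  commands=[
    [[4, 5, 0, 0, 0, -0.04, -1], [8, 9, 0, 0, 0, -0.09, -1], [12, 13, 0, 0, 0, -0.14, -1], [15, 17, 0, 0, 0, -0.19, -1], [18, 21, 0, 0, 0, -0.24, -1], [21, 25, 0, 0, 0, -0.29, -1], [24, 29, 0, 0, 0, -0.34, -1], [27, 33, 0, 0, 0, -0.38, -1], [30, 37, 0, 0, 0, -0.4, -1], [31, 39, 0, 0, 0, -0.4, -1]],
  ],
)

```text
time_s: 9.03
tool_pos: [0.564, -0.009, 0.0121]
eef_rot: [0.756, 0.655, 0.002, -0.002]
ft_force: [-1.8, 0.5, -0.8]
opening: 0.0001
```

```bash
python3 -c "
from h import *
go2([-.06,.056],.012,0.0)
look(6)"
```

```text
t 9.03 tcp bay mm [-98.7  53.4] z 12.1 F [-1.8  0.5 -0.8]
shift mm [ 3.  38.6  0.1] turn [ 0.0006 -0.0053 -0.0093]
```

View pics/t6.png

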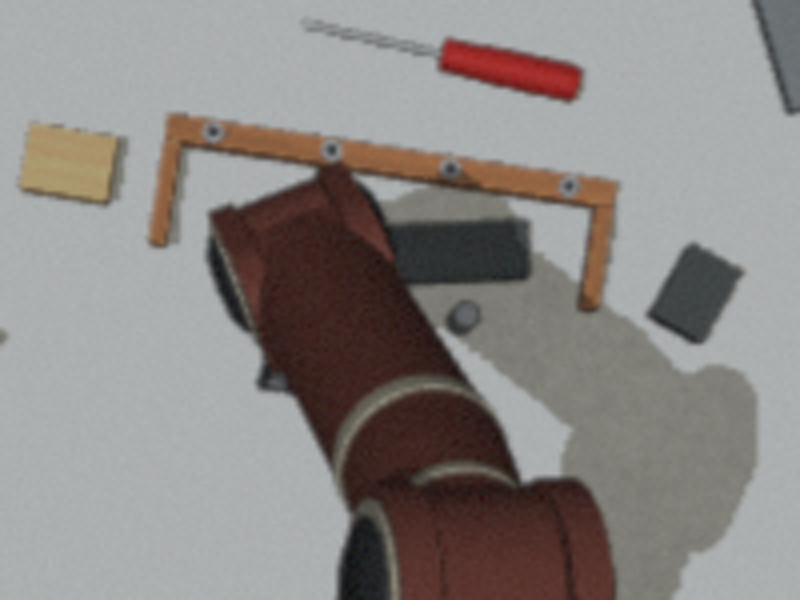

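View pics/s6.png

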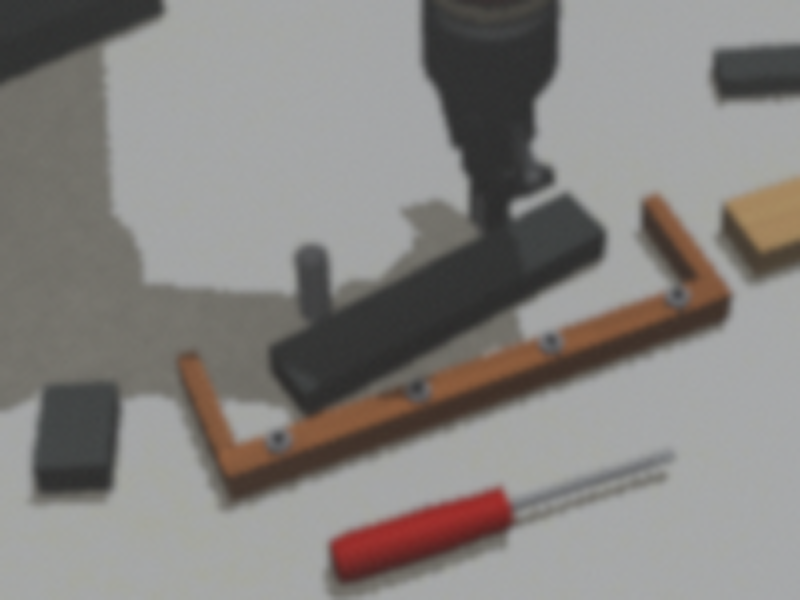

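```bash
python3 -c "
from h import *
q=lambda n,p:np.round(tobay(plane(n,p,.025))*1e3,1)
print(q('top',T((524,220))),q('top',T((529,278))),q('scene',S((603,237))),q('scene',S((568,195))),q('scene',S((272,347))),q('scene',S((308,388))))
"
```

```text
[-15.4 -91.9] [ -53.3 -100.8] [-51.2 102.9] [-90.2  99.6] [ -53.9 -102.5] [-19.1 -94.3]
```

Emit:
apply_moves(
  commands=[
    [[2, 6, 0, 0, 0, 0, -1], [3, 11, 0, 0, 0, 0, -1], [3, 16, 0, 0, 0, 0, -1], [3, 21, 0, 0, 0, 0, -1], [3, 26, 0, 0, 0, 0, -1], [3, 31, 0, 0, 0, -0.01, -1], [3, 35, 0, 0, 0, -0.01, -1], [3, 38, 0, 0, 0, -0.01, -1], [3, 38, 0, 0, 0, -0.01, -1]],
  ],
)

```text
time_s: 9.88
tool_pos: [0.6032, -0.0123, 0.0123]
eef_rot: [0.753, 0.658, 0.003, -0.001]
ft_force: [0.2, 1.1, -0.6]
opening: 0.0005
```

```bash
python3 -c "
from h import *
go2([-.055,.056],.012,0.0)
look(7)"
```

```text
t 9.88 tcp bay mm [-59.4  55.4] z 12.3 F [ 0.2  1.1 -0.6]
shift mm [0.6 4.4 0.4] turn [ 0.0027 -0.0052 -0.0001]
```

View pics/s7.png

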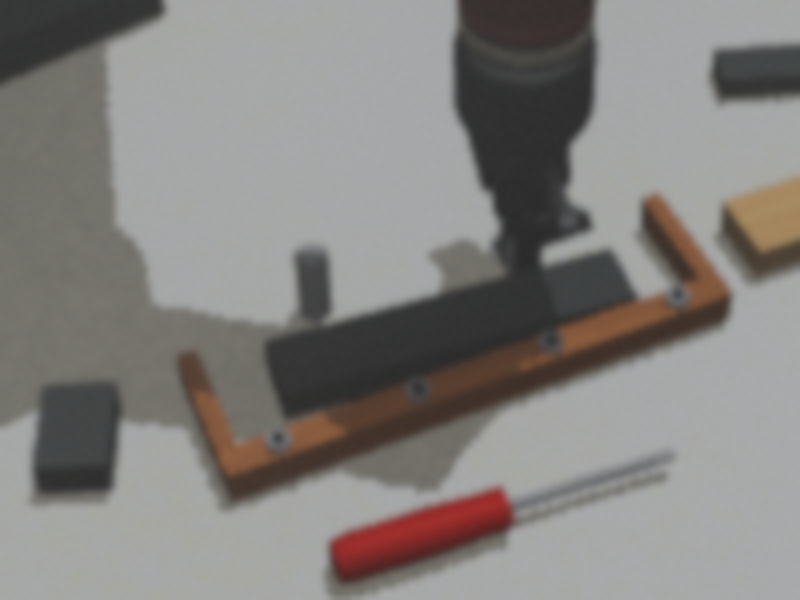

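View pics/t7.png

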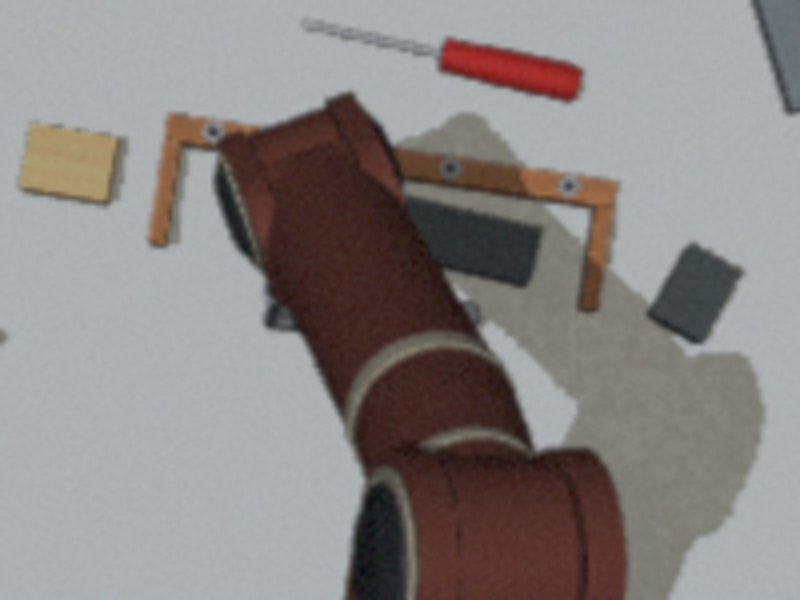

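```bash
python3 -c "
from h import *
q=lambda n,p:np.round(tobay(plane(n,p,.025))*1e3,1)
print(q('top',T((541,227))),q('top',T((527,286))),q('scene',S((287,414))),q('scene',S((268,343))),q('scene',S((613,251))),q('scene',S((636,295))))
"
```

```text
[ -18.3 -103.8] [ -58.8 -100.2] [  -7.5 -110.7] [ -57.5 -103.5] [-39.  103.1] [-3.9 99.3]
```

Emit:
apply_moves(
  commands=[
    [[0, -15, 0, 0, 0, 0, -1], [0, -30, -10, 0, 0, 0, -1], [-5, -40, -40, 0, 0, 0, -1], [-20, -45, -70, 0, 0, 0, -1], [-50, -45, -78, 0, 0, 0, -1], [-80, -45, -78, 0, 0, 0, -1], [-110, -45, -78, 0, 0, 0, -1], [-135, -45, -78, 0, 0, 0, -1], [-152, -45, -78, 0, 0, 0, -1], [-152, -45, -78, 0, 0, 0, -1]],
  ],
)

```text
time_s: 10.82
tool_pos: [0.5363, -0.1639, 0.0895]
eef_rot: [0.755, 0.655, 0.001, 0.001]
ft_force: [-0.1, -0.6, 0.3]
opening: 0.0005
```

```bash
python3 -c "
from h import *
go2([-.102,-.097],.012,0.0)
look(8)"
```

```text
t 10.82 tcp bay mm [-105.6 -103.8] z 89.5 F [-0.1 -0.6  0.3]
shift mm [ 6.8  3.3 77.5] turn [ 0.002  -0.0001 -0.0083]
```

View pics/s8.png

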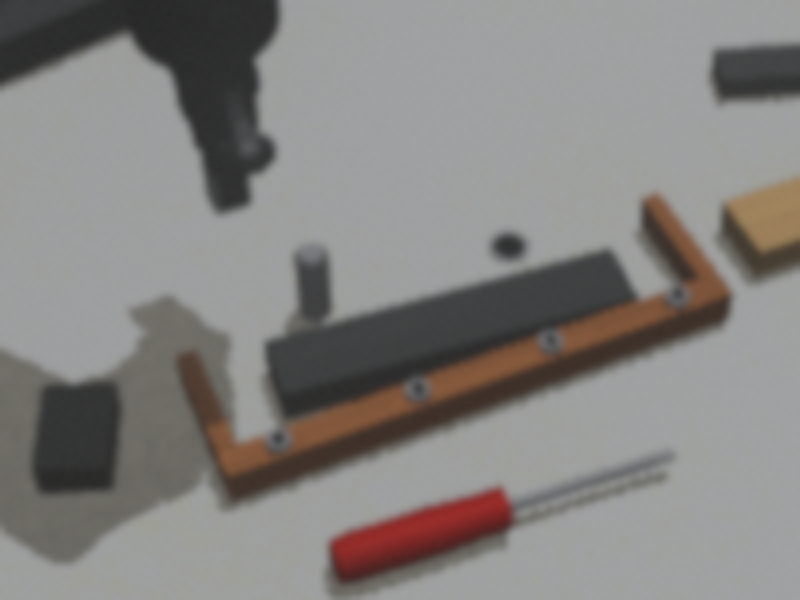

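View pics/t8.png

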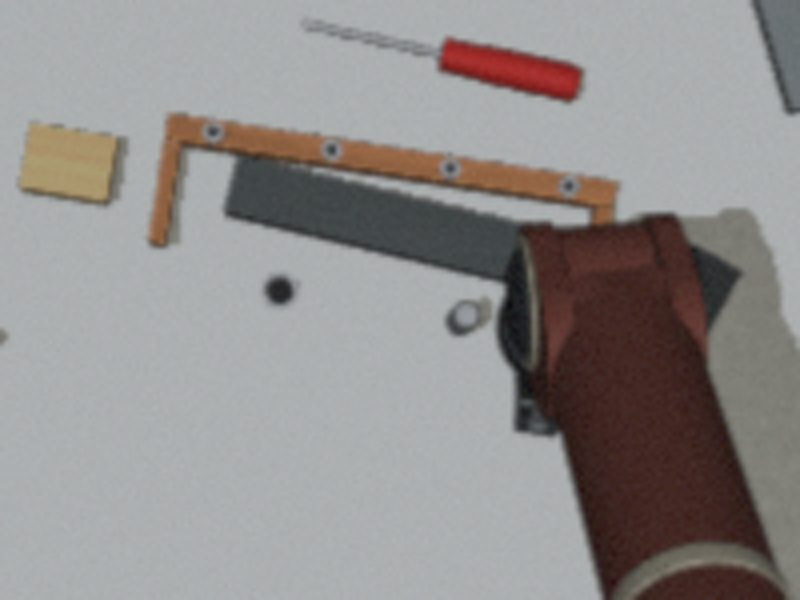

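The trailing end is at the fence (top crop (240,155)), and the lead still stands off. I descend between the post and the right cheek, then push.

Emit:
apply_moves(
  commands=[
    [[6, 2, 20, 0, 0, 0, -1], [6, 2, 45, 0, 0, 0, -1], [6, 2, 65, 0, 0, -0.008, -1], [6, 2, 77, 0, 0, -0.008, -1], [6, 2, 77, 0, 0, -0.008, -1]],
  ],
)

```text
time_s: 11.33
tool_pos: [0.5389, -0.1487, 0.0103]
eef_rot: [0.749, 0.663, 0.001, -0.003]
ft_force: [-0.2, -0.4, -0.2]
opening: 0.0001
```

```bash
python3 -c "
from h import *
go2([-.057,-.097],.012,0.0)"
```

```text
t 11.33 tcp bay mm [-105.   -88.4] z 10.3 F [-0.2 -0.4 -0.2]
shift mm [-9.2 47.9 -1.9] turn [-0.0032 -0.0064  0.0113]
```

Emit:
apply_moves(
  commands=[
    [[-4, 5, -1, 0, 0, 0.01, -1], [-7, 12, -1, 0, 0, 0.01, -1], [-7, 20, -1, 0, 0, 0.01, -1], [-7, 27, -1, 0, 0, 0.01, -1], [-7, 33, -1, 0, 0, 0.01, -1], [-7, 38, -1, 0, 0, 0.01, -1], [-7, 43, -1, 0, 0, 0.01, -1], [-7, 46, -1, 0, 0, 0.01, -1], [-7, 48, -1, 0, 0, 0.01, -1], [-7, 48, -1, 0, 0, 0.01, -1]],
  ],
)

```text
time_s: 12.17
tool_pos: [0.587, -0.1644, 0.0137]
eef_rot: [0.753, 0.658, 0.002, -0.001]
ft_force: [-1.4, -1.1, 1.5]
opening: 0.0
```

```bash
python3 -c "
from h import *
go2([-.055,-.097],.012,0.0)
look(9)"
```

```text
t 12.17 tcp bay mm [-55.2 -97.5] z 13.7 F [-1.4 -1.1  1.5]
shift mm [0.5 0.2 1.7] turn [ 0.0013 -0.0045 -0.0019]
```

View pics/s9.png

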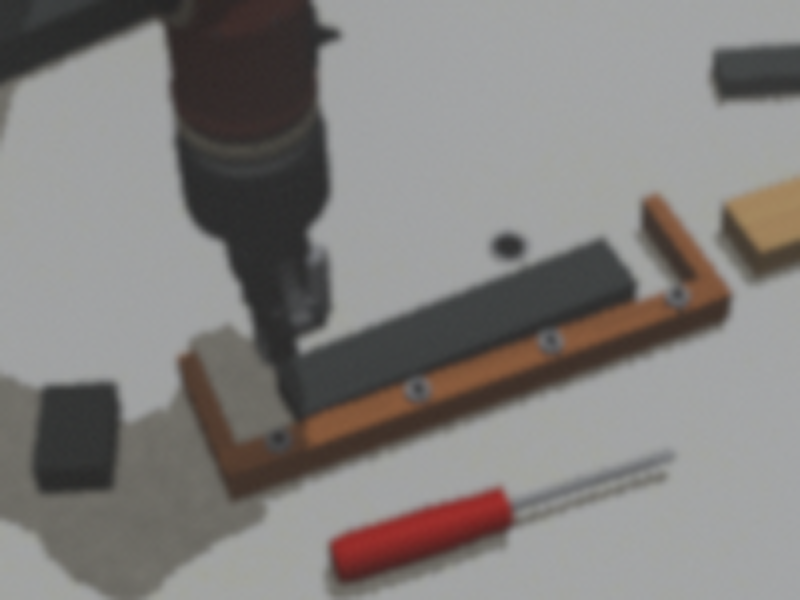

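View pics/t9.png

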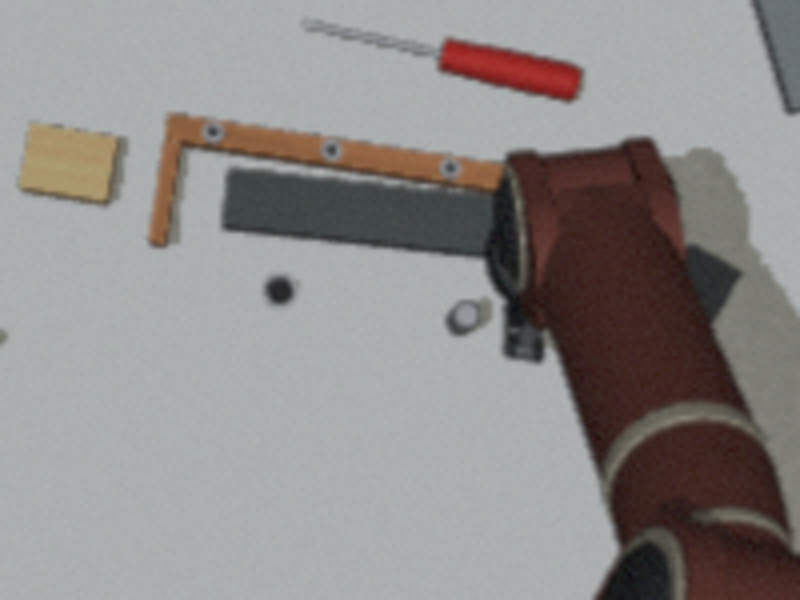

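Lead is now near the fence, and the trailing end has come off by roughly 10 mm (top crop (225,170)). Next push slightly trail-side of the middle.

Emit:
apply_moves(
  commands=[
    [[0, -15, 0, 0, 0, 0, -1], [0, -30, 0, 0, 0, 0, -1], [0, -45, -20, 0, 0, 0, -1], [5, -45, -50, 0, 0, 0, -1], [20, -45, -75, 0, 0, 0, -1], [50, -45, -75, 0, 0, 0, -1], [80, -45, -75, 0, 0, 0, -1], [110, -45, -75, 0, 0, 0, -1], [138, -45, -70, 0, 0, 0, -1], [138, -45, -50, 0, 0, 0, -1]],
  ],
)

```text
time_s: 13.1
tool_pos: [0.5651, -0.0106, 0.0674]
eef_rot: [0.749, 0.662, 0.01, -0.001]
ft_force: [0.8, 1.0, 0.4]
opening: -0.0002
```

Emit:
apply_moves(
  commands=[
    [[0, 0, 25, 0, 0, 0, -1], [0, 0, 45, 0, 0, 0, -1], [0, 0, 50, 0, 0, 0, -1], [0, 0, 50, 0, 0, 0, -1]],
  ],
)

```text
time_s: 13.43
tool_pos: [0.5601, -0.0204, 0.0127]
eef_rot: [0.753, 0.658, 0.002, -0.002]
ft_force: [0.2, 0.2, 0.9]
opening: -0.0004
```

```bash
python3 -c "
from h import *
go2([-.057,.035],.012,0.0)
look(10)
q=lambda n,p:np.round(tobay(plane(n,p,.025))*1e3,1)
for p in ((541,0),): pass"
```

```text
t 13.43 tcp bay mm [-101.    41.6] z 12.7 F [0.2 0.2 0.9]
shift mm [-6.6 44.   0.6] turn [-0.0013 -0.0056 -0.0007]
```

View pics/t10.png

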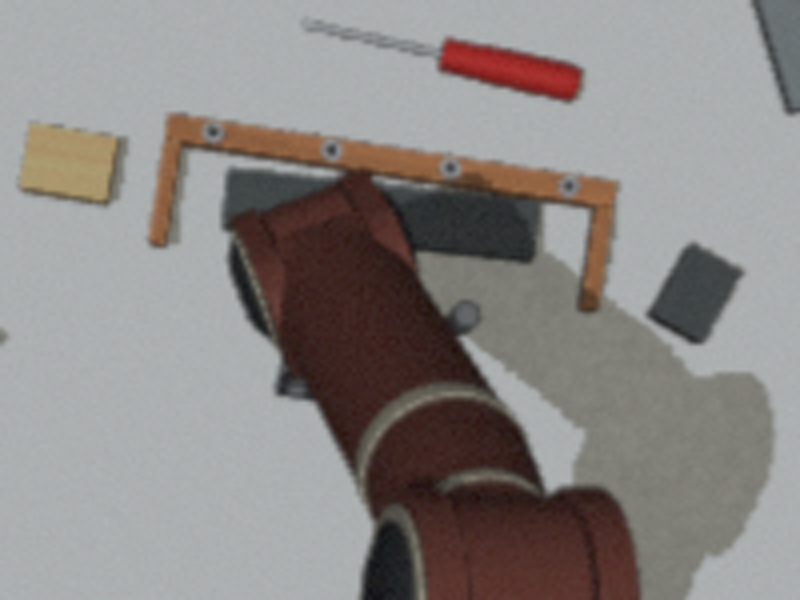

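View pics/s10.png

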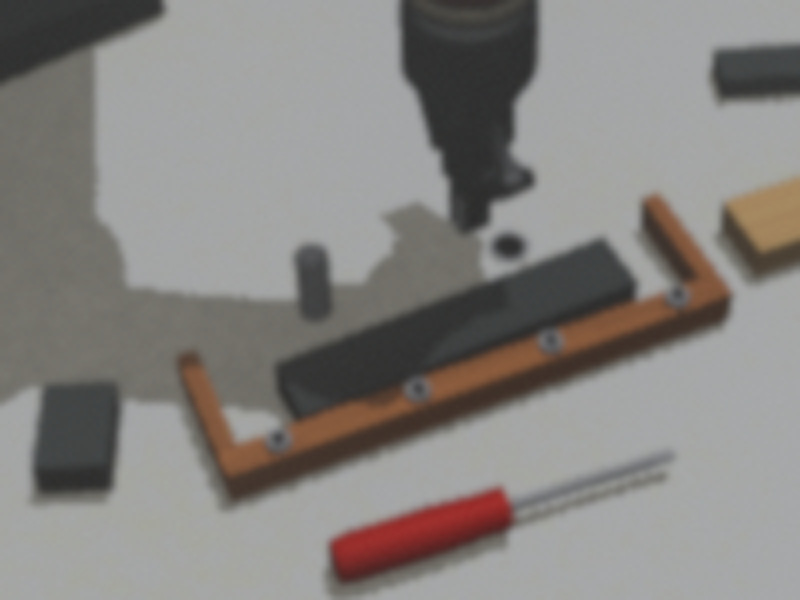

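Emit:
apply_moves(
  commands=[
    [[-4, 8, 0, 0, 0, 0, -1], [-7, 16, 0, 0, 0, 0, -1], [-7, 23, 0, 0, 0, 0, -1], [-7, 29, 0, 0, 0, 0, -1], [-7, 34, 0, 0, 0, 0, -1], [-7, 39, 0, 0, 0, 0, -1], [-7, 43, 0, 0, 0, 0, -1], [-7, 46, 0, 0, 0, 0, -1], [-7, 46, 0, 0, 0, 0, -1]],
  ],
)

```text
time_s: 14.28
tool_pos: [0.6045, -0.0337, 0.0142]
eef_rot: [0.753, 0.658, 0.001, -0.002]
ft_force: [-3.6, 0.8, 4.2]
opening: -0.0003
```

```bash
python3 -c "
from h import *
go2([-.053,.035],.012,0.0)
look(11)"
```

```text
t 14.28 tcp bay mm [-55.3  34.4] z 14.2 F [-3.6  0.8  4.2]
shift mm [0.6 2.3 2.2] turn [-0.0017 -0.0049 -0.0009]
```

View pics/s11.png

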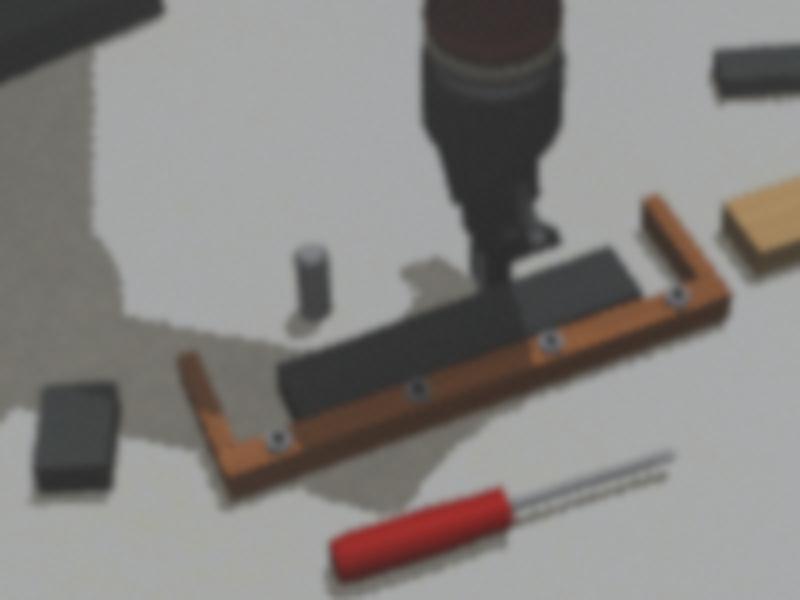

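Emit:
apply_moves(
  commands=[
    [[0, -8, 0, 0, 0, 0, -1], [0, -14, 0, 0, 0, 0, -1], [-15, -14, 1, 0, 0, 0, -1], [-35, -14, 1, 0, 0, 0, -1], [-50, -14, 1, 0, 0, 0, -1], [-50, -7, 1, 0, 0, 0, -1], [-50, -2, 1, 0, 0, 0, -1], [-50, 2, 1, 0, 0, 0, -1], [-50, 4, 1, 0, 0, 0, -1], [-50, 5, 1, 0, 0, 0, -1]],
  ],
)

```text
time_s: 15.22
tool_pos: [0.6011, -0.0833, 0.0127]
eef_rot: [0.753, 0.658, -0.0, -0.003]
ft_force: [-7.1, -0.1, 5.9]
opening: -0.0004
```

```bash
python3 -c "
from h import *
go2([-.053,-.015],.012,0.0)
look(12)"
```

```text
t 15.22 tcp bay mm [-52.1 -15.3] z 12.7 F [-7.1 -0.1  5.9]
shift mm [ 0.3 -0.9  0.7] turn [-0.0056 -0.0039 -0.    ]
```

View pics/s12.png

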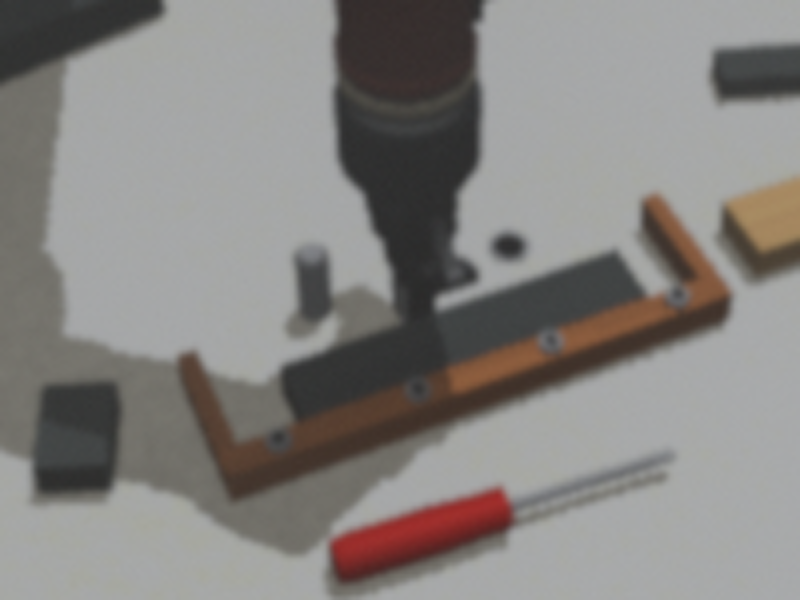

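View pics/t12.png

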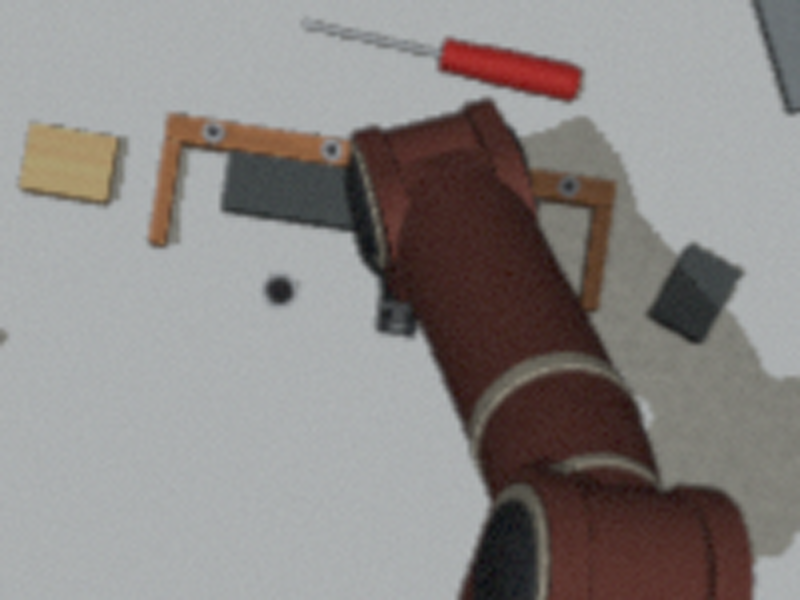

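Looks flush along the whole fence. I press a little more, then withdraw and rise.

Emit:
apply_moves(
  commands=[
    [[0, 2, 0, 0, 0, 0, -1], [0, 4, 0, 0, 0, 0, -1], [0, 5, 0, 0, 0, 0, -1], [0, 5, 0, 0, 0, 0, -1], [0, -5, 0, 0, 0, 0, -1], [0, -20, 0, 0, 0, 0, -1], [0, -40, -5, 0, 0, 0, -1], [0, -55, -40, 0, 0, 0, -1], [0, -65, -75, 0, 0, 0, -1], [0, -75, -110, 0, 0, 0, -1]],
  ],
)

```text
time_s: 16.15
tool_pos: [0.5291, -0.0727, 0.1239]
eef_rot: [0.752, 0.659, 0.003, -0.002]
ft_force: [1.2, -0.9, 0.9]
opening: -0.0001
```

Emit:
apply_moves(
  commands=[
    [[0, -20, -30, 0, 0, 0, -1], [0, -40, -60, 0, 0, 0, -1], [0, -50, -80, 0, 0, 0, -1], [0, -50, -80, 0, 0, 0, -1]],
  ],
)

```text
time_s: 16.48
tool_pos: [0.481, -0.0664, 0.2073]
eef_rot: [0.752, 0.659, 0.005, 0.002]
ft_force: [-0.5, 0.3, 0.1]
opening: 0.0001
```

```bash
python3 -c "
from h import *
go2([-.2,-.015],.1,0.0)
look(13)
st=env.read_state();cv2.imwrite('pics/w13.png',env.capture('wrist'))"
```

```text
t 16.48 tcp bay mm [-173.3  -14.5] z 207.3 F [-0.5  0.3  0.1]
shift mm [ -1.  -27.8 107. ] turn [ 0.0105 -0.0052  0.002 ]
```

View pics/t13.png

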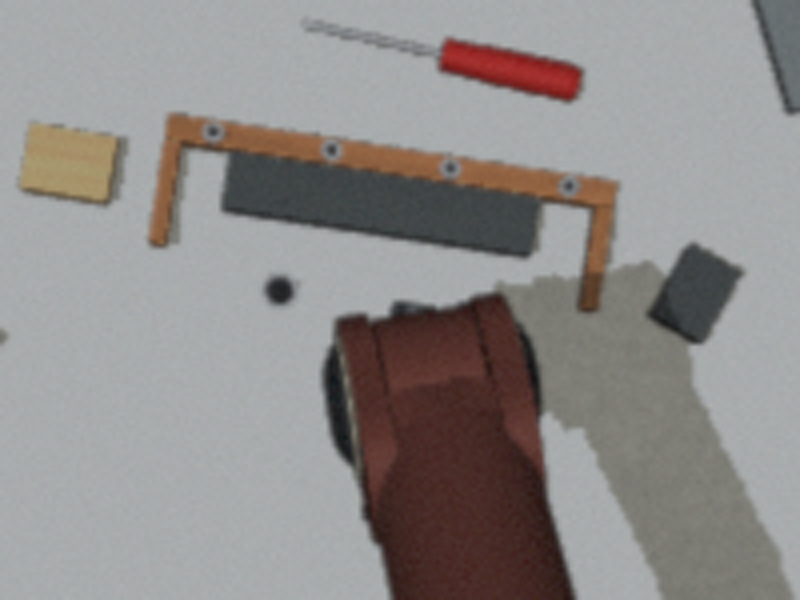

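View pics/s13.png

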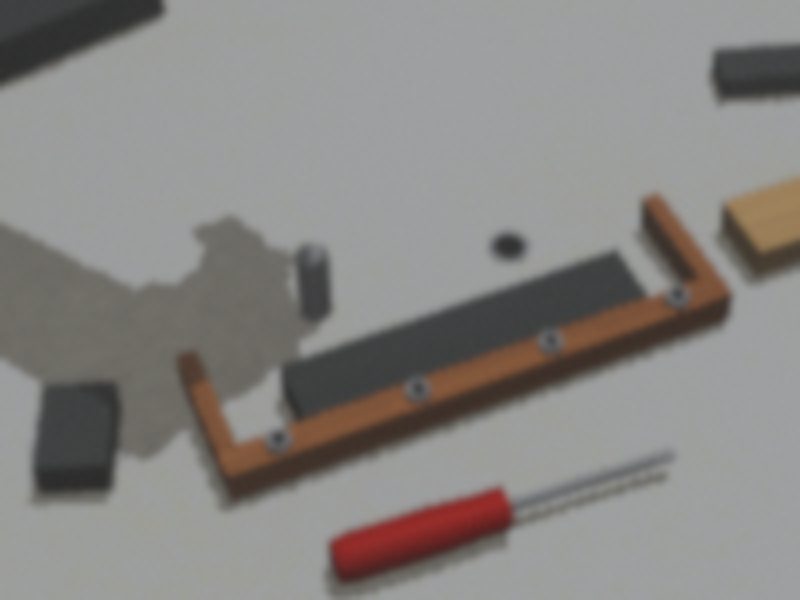

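View pics/w13.png

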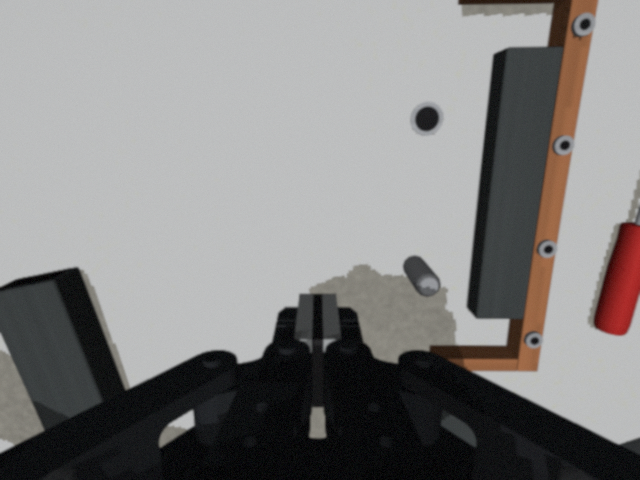

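All views show the tube against the fence without a visible gap (top crop front edge (222,211)–(530,255)). I check this numerically, relative to the fence's front edge.

```bash
python3 -c "
from h import *
q=lambda n,p:np.round(tobay(plane(n,p,.025))*1e3,1)
for n,p in (('tr front',(222,211)),('ld front',(530,255)),('fence inL',(183,146)),('fence inR',(594,206)),('tr back',(230,153)),('ld back',(541,197))): print(n,q('top',T(p)))
for n,p in (('ld front',(283,368)),('tr front',(617,251)),('fence near tr',(645,298)),('fence near ld',(304,418))): print('sc',n,q('scene',S(p)))
s=env.read_state();
o=cv2.imread('pics/top0.png').astype(int); 
print(s['time_s'],s['ft_force'])
from scipy import ndimage
a=env.capture('top').astype(int); d=(abs(a-o).sum(2)>90)
l,n=ndimage.label(d)
for i,sl in enumerate(ndimage.find_objects(l)):
    c=(l[sl]==i+1).sum()
    if c>25: print('changed',sl[1].start,sl[0].start,sl[1].stop,sl[0].stop,c)
w=cv2.imread('pics/w13.png')
qq=lambda p:np.round(tobay(plane('wrist',p,.025,s))*1e3,1)
for n,p in (('tr back',(562,47)),('tr front',(507,54)),('ld front',(477,317)),('ld back',(523,318)),('fence A',(564,47)),('fence B',(524,318)),('cheekR in',(430,346))): print('w',n,qq(p))
"
```

```text
tr front [-40.2 108. ]
ld front [-38.  -99.2]
fence inL [ -1.  140.4]
fence inR [   1.1 -136.7]
tr back [ -0.9 108.7]
ld back [   1.7 -100.9]
sc ld front [ -37.6 -102. ]
sc tr front [-38.1 105.3]
sc fence near tr [  0.2 102.9]
sc fence near ld [  -1.3 -103.3]
16.6333 [ 0.17280679  0.04054303 -0.93957405]
changed 295 189 454 338 11368
changed 577 317 588 361 345
changed 542 333 573 371 664
changed 407 339 540 412 4473
changed 354 341 396 359 238
changed 339 356 462 480 8969
changed 473 364 625 480 5659
changed 318 398 330 405 30
changed 625 416 637 447 221
changed 273 443 282 459 62
changed 315 449 319 461 27
changed 298 453 305 463 30
changed 318 462 333 480 64
changed 313 464 317 480 39
changed 535 464 550 480 92
changed 272 467 282 480 86
changed 532 473 538 480 28
w tr back [ -3.4 107.5]
w tr front [-40.7 103.5]
w ld front [-40.5 -98.2]
w ld back [ -2.5 -98.9]
w fence A [ -2.  107.5]
w fence B [ -1.6 -98.9]
w cheekR in [ -77.7 -125.3]
```

Both ends are flush: end centres come out 18 to 21 mm in front of the fence and y is about -100 to +107 mm. No image changes appear at the bystanders; the only differences are the tube, the arm and its shadow.

```bash
python3 -c "
from station import env
print(env.hand_in())"
```

```text
the job is handed in; nothing more can be done
None
```

I pushed the middle-sized tube home with shut fingertips, never lifting it, and handed the job in at about 16.6 s of the 72 s. No verdict was reported.

- **Leading end:** I pushed it sideways behind the post. At that point it was at about (-46, -60) mm in the bay's frame, with the trailing end outside at x of about -199 mm. I then pushed the tube along its axis, so that more of it lay behind the post.
- **Trailing end:** I swung it round and in, then squared the tube with short pushes at the lead, off the middle and at the middle. The fingers were then withdrawn.

**Last checks:**
- **Against the fence:** the front edge was 38–41 mm from the fence in all three views, so the ends are within about 2 mm of touching it. No gap was visible.
- **Between the cheeks:** the tube ran from about y -100 to +107 mm, inside the ±140 mm limits.
- **Arm:** it was clear of the tube, with wrist force near zero.
- **Bystanders:** comparing the top picture with the first one showed changes only around the tube, the arm and its shadow.

**Disagreements:** the wrist camera put things about 4 mm off from the top and scene views along the fence. Its reading of the right cheek was farther off, by about 10–15 mm. It agreed with the other views to within about 3 mm on the distance to the fence.

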